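Book out two fittings at the picking bench

ROBOT

A 6-joint arm with a two-finger parallel gripper is mounted at the origin on the work surface. World frame = base frame: x ahead of the robot, y to its left, z up, the work surface at z = 0. Lengths are in m, angles in rad, forces in N, time in s.
With the tool pointing down it reaches from about 0.25 to 0.725 m from the base axis. Payload 4 kg.
Tool frame: the origin (TCP) lies midway between the tips of the shut fingers; the grasp point (between the pads) lies 19 mm behind it (bot.grip_point_offset is the distance from the TCP to the grasp point, in m); z points along the fingers, y is the line along which they close (so a half turn about z gives the same grasp; the last joint's range is limited). The gripper opens to 85 mm and grips with 20 to 120 N. Pads are 22 mm wide; open, the fingers measure 114 mm over their backs; the gripper's body (76 mm by 85 mm) begins 54 mm behind the grasp point. The pads swing forward as they close: fully open they stand 13 mm farther back than shut.
Start: joints at [-1.148, 0.241, 0.005, 1.335, 0, 1.571], TCP at [0.205, -0.456, 0.231] pointing down, gripper open.
Joint ranges: [-2.72, 2.72], [-1.05, 1.87], [-1.09, 1.28], [-1.99, 2.15], [-1.42, 1.44], [-3.14, 3.14]. Speed limits (rad/s): [2.79, 2.79, 3.14, 3.14, 3.14, 3.14].

INTERFACE

Orientations are given as a unit quaternion [x, y, z, w].
In Python, from workcell import bot gives the robot as it stands.
- The arm moves only by the tool step_arm, never from a script. Its argument "targets" is text: rows parted by semicolons, each of 7 numbers parted by spaces: the opening, from -1 (shut) to 1 (fully open), so that 0 is half open, then the shift along the world's x, y, z normalised to -1 to 1, where 1 is 0.5 m, then the turn, a rotation vector about the world's x, y, z normalised to -1 to 1, where 1 is pi/4 rad. In form: gripper x y z wx wy wz; .... A call has 1 to 10 rows; each row is the pose to reach, as a shift and turn from the pose commanded when the call began; what a row does not reach only later rows make up. A row lasts 1/12 s, in which the tool goes at most 41.7 mm and 7.16 degrees, less where a joint would pass 70% of its speed; a pose out of reach is approached as far as the arm can. A call with a number of a shift or a turn outside -1 to 1 is refused whole. A call with a gripper value outside its range is refused whole. The fingers move at their own pace and stop on an object; the grip force is fixed at half the most. Time passes only in rows, so rows that repeat a pose let the fingers close. It gives the time, the measured TCP pose, the force, the opening and the grip force at its end, in the units of the state.
- bot.get_obs(): the state, without advancing time (a new reading comes with each control period).
- bot.camera(name): name is "side" or "top" or "wrist"; returns the picture (384x512x3 uint8, red, green, blue); there is no depth.
- bot.camera_info(name): a dict with "vertical_fov" (degrees; the focal length in pixels is half the picture's height over the tangent of half this angle, whatever the lens; pixels are square), "cx", "cy" (the principal point, pixels), "pose" (4x4, takes a point from camera to world coordinates). Camera axes: x right, y up, looking along -z (the intrinsics and any distortion apply to the point x, -y, -z); pixel columns grow to the right and rows downward; lengths in m; the calibration is good to about 2 mm. The wrist camera is an equidistant fisheye: a pixel r from the principal point sees the ray r / f radians off the axis. A picture is of the moment at which its call begins: read the wrist's pose just before it. camera_info takes no time and is no camera call; for the wrist camera it gives the pose at the moment of the call.
- bot.job_done(): hands the job in; it is judged then, once.
The state is a dict: "clock": time; "joint_pos": joint angles; "joint_vel": joint speeds; "tau": joint torques, N m; "eef_pos": TCP position; "tool_rot": TCP orientation; "ft_force": force on the tool from outside, world axes, zero at the start; "ft_torque": the same for the moment, N m; "grip_width": finger opening in m; "grasp_force": force on a finger pad.
Only numpy, scipy, OpenCV 4.12 (cv2) and the standard library are available. Lean on these libraries where they do the work, as an engineer would, in place of code of your own. Each camera call takes 0.05 s, during which the arm holds its last target. There are 200 camera calls.

TASK

Book out an order at the picking bench: push the stay-down key on the bin of bent elbow fittings fully down, then the key on the bin of ring-eyed fittings fully down, and only then press the long bar key of the order terminal fully in and let it spring back. Use the tips of the closed fingers; leave the key of the bin of straight hose tails up, and pick up or shift nothing.

Things in the scene. Friction and masses are not known exactly. Their poses are not given: they have to be found in the camera images.
- bin_elbows: Fixed green open picking bin, 150 (x) x 110 (y) x 60 mm high, holding steel elbow fittings: round bars 12 mm thick bent once at a right angle, legs about 40 mm. Origin: centre of its underside; x points from its low front (robot side) to its back, z up. The three bins and the terminal stand in a row across the bench, in any order, each turned by up to 17 degrees; neighbours are no higher than 86 mm.
- key_elbows_top (a point): Centre of the top face of the stay-down key of bin_elbows, moving with it; 86 mm above the bench when the key is fully up, 78 mm when down. The key is a black round plunger, 34 mm across, standing up out of the grey pedestal (48 x 50 mm, 68 mm high) on the low front of this bin, its axis 100 mm in front of the bin's centre (along the bin's -x).
- key_elbows (a joint): bin_elbows: Travel of this key in m: 0 = fully up, 0.008 = pressed fully down. It is held only by friction (about 3.5 N pushes it down) and stays wherever it is left; it may start up to 1.5 mm down and cannot be pressed further than 8 mm.
- bin_eyes: Fixed green open picking bin, 150 (x) x 110 (y) x 60 mm high, holding ring-eyed (banjo) fittings: steel rings 48 mm across with a 24 mm hole and a short stem. Origin: centre of its underside; x points from its low front (robot side) to its back, z up. The three bins and the terminal stand in a row across the bench, in any order, each turned by up to 17 degrees; neighbours are no higher than 86 mm.
- key_eyes_top (a point): Centre of the top face of the stay-down key of bin_eyes, moving with it; 86 mm above the bench when the key is fully up, 78 mm when down. The key is a black round plunger, 34 mm across, standing up out of the grey pedestal (48 x 50 mm, 68 mm high) on the low front of this bin, its axis 100 mm in front of the bin's centre (along the bin's -x).
- key_eyes (a joint): bin_eyes: Travel of this key in m: 0 = fully up, 0.008 = pressed fully down. It is held only by friction (about 3.5 N pushes it down) and stays wherever it is left; it may start up to 1.5 mm down and cannot be pressed further than 8 mm.
- bin_tails: Fixed green open picking bin, 150 (x) x 110 (y) x 60 mm high, holding straight hose tails: straight ribbed steel rods 70 mm long with a hex nut at one end. Origin: centre of its underside; x points from its low front (robot side) to its back, z up. The three bins and the terminal stand in a row across the bench, in any order, each turned by up to 17 degrees; neighbours are no higher than 86 mm.
- key_tails_top (a point): Centre of the top face of the stay-down key of bin_tails, moving with it; 86 mm above the bench when the key is fully up, 78 mm when down. The key is a black round plunger, 34 mm across, standing up out of the grey pedestal (48 x 50 mm, 68 mm high) on the low front of this bin, its axis 100 mm in front of the bin's centre (along the bin's -x).
- key_tails (a joint): bin_tails: Travel of this key in m: 0 = fully up, 0.008 = pressed fully down. It is held only by friction (about 3.5 N pushes it down) and stays wherever it is left; it may start up to 1.5 mm down and cannot be pressed further than 8 mm.
- terminal: Fixed grey order terminal, a box 120 (x) x 130 (y) x 72 mm high with a dark flat screen on the far half of its top. Origin: centre of its underside; x points away from the robot, z up.
- bar_top (a point): Centre of the top face of the terminal's black bar key, 64 mm long (along the terminal's y) x 24 mm wide, 36 mm in front (-x) of the terminal's centre, moving with it; 86 mm above the bench when up.
- bar (a joint): Travel of the bar key in m: 0 = up, 0.006 = fully in. Spring-loaded: 1.5 N starts it, 5 N holds it fully in; it springs back when let go. It cannot go in further than 6 mm.
- nipple_mid (a point): Loose brass double nipple standing upright on the bench nearer the robot than the bins: 50 mm high, 24 mm across with a 36 mm hexagon. The point is its centre, half-way up. Not to be moved.
- tub: Loose open white plastic tub, 60 x 70 x 50 mm high, nearer the robot than the bins. Origin: centre of its underside. Not to be moved.
- spanner: Loose steel spanner, 200 mm long along its own x, lying flat beyond the bins. Origin: its underside, at the middle. Not to be moved.
Not all that is in view belongs to the job. Leave any blue or orange look-alike of the bin_eyes alone.

How it is judged:
On the way, in this order (a step that is already met when the one before it is completed fails the run):
1. the elbow bin's key is pushed down (over 6 of its 8 mm) (value of joint key_elbows above 0.006 m), for 0.1 s.
2. then the ring-eye bin's key is pushed down (over 6 of its 8 mm) (value of joint key_eyes above 0.006 m), for 0.1 s.
3. then the terminal's bar key is pressed in (over 4 of its 6 mm) (value of joint bar above 0.004 m), for 0.02 s.
At the end, for the whole second after the job is handed in: The elbow bin's and the ring-eye bin's keys are down by more than 6 of 8 mm, the hose-tail bin's key is down by less than 4 mm, the terminal's bar is back up (less than 1.5 mm in), and the loose nipple, tub and spanner are within 25 mm of where they were (value of joint each of key_elbows, key_eyes above 0.006 m and value of joint key_tails below 0.004 m and value of joint bar below 0.0015 m and distance of each of nipple_mid, tub, spanner from where it was at the start of the episode below 0.025 m); the robot touches nothing.
It fails at once if the ring-eye bin's key is pushed (over 4 mm) before the elbow bin's key is down (value of joint key_eyes above 0.004 m and value of joint key_elbows below 0.006 m).
It fails at once if the bar is pressed (over 3 mm) before both bin keys are down (value of joint bar above 0.003 m and value of joint any of key_elbows, key_eyes below 0.006 m).
It fails at once if the hose-tail bin's key is pushed (over 4 mm) (value of joint key_tails above 0.004 m).
It fails at once if the loose nipple, tub or spanner is lifted or shifted by more than 25 mm (distance of any of nipple_mid, tub, spanner from where it was at the start of the episode above 0.025 m).
It also fails if it takes over 40 s, if anything falls off the work surface, if the arm or the gripper's body presses on something with over 40 N, if the wrist force passes 120 N, or if a joint passes its speed limit or range.

## Working session

There is one attempt and no reset: what is moved stays moved. The work goes in short steps, Python scripts to look and compute and a tool call to move; the robot and the scene stay as the last step left them, time stands still between calls to the robot, and variables do not carry over. Pictures are saved under pics/ and viewed, at most 10 in all, crops included, and the job is handed in when it is done.

Besides the shell and the picture viewer there is one more tool, called after ">>>" as name(argument=value, ...) on one line, values as JSON. step_arm: Moves the arm, as the interface text tells. Scaled input: -1 to 1 covers 0.5 m each way for a shift and pi/4 rad each way for a turn. Its arguments: {"type":"object","properties":{"targets":{"type":"string"}},"required":["targets"]}

```bash
mkdir -p pics
python3 - <<'E'
from workcell import bot
import cv2
for n in ("top","side"):
    im=bot.camera(n); cv2.imwrite(f"pics/{n}0.png",im[:,:,::-1])
    i=bot.camera_info(n); print(n,i["vertical_fov"],i["cx"],i["cy"],i["pose"])
    print({k:v for k,v in i.items() if k not in("pose",)})
o=bot.get_obs();print(o["clock"],o["eef_pos"],o["tool_rot"],o["grip_width"])
E
```

```text
top 42.12772399138162 252.60435936808406 183.6780364109674 [[-0.00440784  0.98196748 -0.18899853  0.28655457]
 [-0.99993255 -0.00229718  0.0113852   0.07051012]
 [ 0.01074573  0.18903597  0.98191137  1.45696473]
 [ 0.          0.          0.          1.        ]]
{'vertical_fov': 42.12772399138162, 'cx': 252.60435936808406, 'cy': 183.6780364109674}
side 57.71116242280004 259.78517805864385 188.4213059377999 [[-0.76975635  0.36660493 -0.52256673  0.07697521]
 [-0.63793102 -0.47101965  0.60924913  0.61906707]
 [-0.02278546  0.80233491  0.59643902  0.6473233 ]
 [ 0.          0.          0.          1.        ]]
{'vertical_fov': 57.71116242280004, 'cx': 259.78517805864385, 'cy': 188.4213059377999}
0.1 [ 0.20493121 -0.45544947  0.23049312] [ 9.77738178e-01  2.09826444e-01 -1.95038700e-04 -9.38336826e-04] 0.08526629055577546
```

View pics/top0.png

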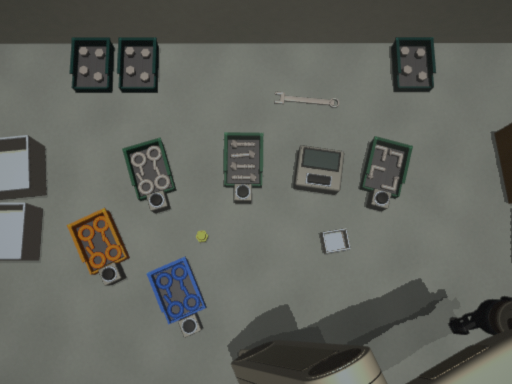

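The top view shows, left to right:
- A green ring-eye bin, key about (156,200). The orange and blue bins at (98,240) and (177,290) are look-alikes.
- The green hose-tail bin, key (243,191).
- The terminal, bar (319,180).
- The green elbow bin, key (381,198).

Next I'll confirm these in an enlarged crop and measure the keys.

```bash
cat > h.py <<'E'
import numpy as np
from workcell import bot
def proj(n,p):
    i=bot.camera_info(n);T=np.array(i["pose"]);f=192/np.tan(np.radians(i["vertical_fov"])/2)
    c=T[:3,:3].T@(np.array(p)-T[:3,3]);return np.array([i["cx"]+f*c[0]/-c[2],i["cy"]+f*c[1]/c[2]])
def ray(n,u,v,z):
    i=bot.camera_info(n);T=np.array(i["pose"]);f=192/np.tan(np.radians(i["vertical_fov"])/2)
    d=T[:3,:3]@np.array([(u-i["cx"])/f,-(v-i["cy"])/f,-1]);s=(z-T[2,3])/d[2];return T[:3,3]+s*d
E
python3 - <<'E'
import cv2,numpy as np
from h import *
im=cv2.imread("pics/top0.png");side=cv2.imread("pics/side0.png");g=im.max(2)
for n,(u,v) in dict(eyes=(156,200),tails=(243,191),bar=(319,180),elbows=(381,198)).items():
    w=14;p=g[v-w:v+w+1,u-w:u+w+1]
    m=(p<52).astype(np.uint8)
    k,l,st,ce=cv2.connectedComponentsWithStats(m)
    j=min(range(1,k),key=lambda j:np.hypot(*(ce[j]-w))+(50 if st[j,4]<20 else 0))
    c=ce[j]+[u-w,v-w];P=ray("top",*c,.086);s=proj("side",P)
    print(n,c,st[j],P.round(4),np.hypot(*P[:2]).round(3),"side",s.round(1),p[w,w-12:w+13])
    cv2.circle(side,tuple(int(x) for x in s),2,(0,0,255),-1)
a=cv2.resize(im[125:215,115:420],None,fx=2.6,fy=2.6,interpolation=cv2.INTER_CUBIC)
b=cv2.resize(side,(470,352));c=np.zeros((a.shape[0]+352,a.shape[1],3),np.uint8);c[:a.shape[0]]=a;c[a.shape[0]:,:470]=b
cv2.imwrite("pics/crop1.png",c);print(c.shape)
E
```

```text
eyes [155.69879518 199.3253012 ] [ 9  9 11 10 83] [0.5068 0.324  0.086 ] 0.602 side [198.6 260.9] [ 88  93  94  89 116 141  79  42  40  42  43  46  47  50  50  53  49  42
  91 147 118  99  57  44  71]
tails [242.5 201.5] [ 6 24 16  2 30] [0.5    0.0829 0.086 ] 0.507 side [271.3 205.3] [120 117  87  94 117 150  86  54  52  55  54  54  55  56  55  55  56  79
 149 140 103 114 119 119 118]
bar [319.74545455 177.43636364] [ 4  9 21  6 55] [ 0.5679 -0.1343  0.086 ] 0.584 side [298.1 160.4] [ 86  54  56  57  56  56  56  55  54  55  54  54  54  53  53  53  52  53
  52  51  51  51  56  90 125]
elbows [381.96296296 197.27160494] [ 9  9 12 10 81] [ 0.5109 -0.3067  0.086 ] 0.596 side [343.2 143.6] [ 41  40  45  79 120 124  91  50  39  53  53  51  50  49  47  46  45  44
  47  79 111 101  95  93  81]
(586, 793, 3)
```

View pics/crop1.png

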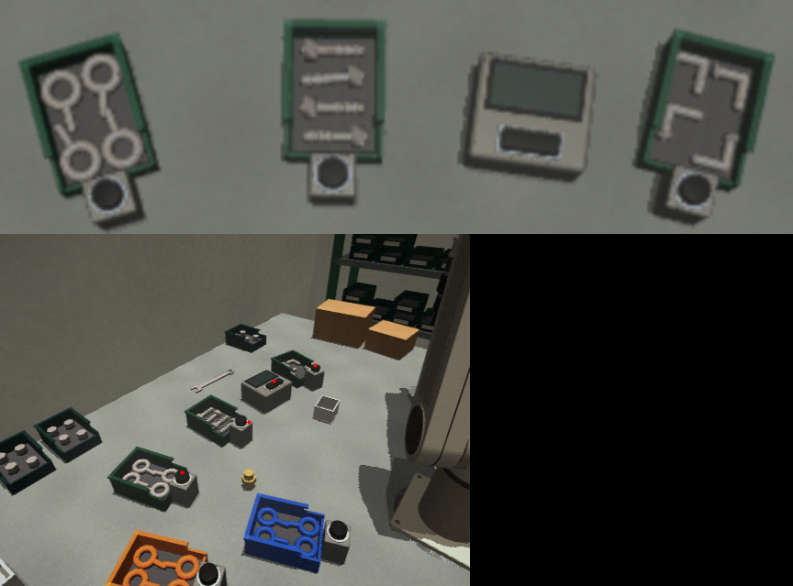

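The crop confirms the bins: bent elbows on the right, rings on the left, straight tails in the middle. The back-projected keys also land on the right parts in the side view: elbows (0.511,-0.306), eyes (0.506,0.323), bar (0.563,-0.133). First move is to above the elbow key with the fingers shut.

>>> step_arm(targets="-1 0.612 0.3 -0.2 0 0 0;-1 0.612 0.3 -0.2 0 0 0;-1 0.612 0.3 -0.2 0 0 0;-1 0.612 0.3 -0.2 0 0 0;-1 0.612 0.3 -0.2 0 0 0;-1 0.612 0.3 -0.2 0 0 0;-1 0.612 0.3 -0.2 0 0 0;-1 0.612 0.3 -0.2 0 0 0;-1 0.612 0.3 -0.2 0 0 0;-1 0.612 0.3 -0.2 0 0 0")

```text
clock: 0.93
eef_pos: [0.514, -0.3025, 0.1284]
tool_rot: [0.977, 0.213, -0.001, -0.002]
ft_force: [-0.4, -0.1, -1.1]
grip_width: 0.0003
grasp_force: 0.0
```

Run:
```python
import cv2,numpy as np
from h import *
o=bot.get_obs();print(o["clock"],o["eef_pos"],o["grip_width"],o["ft_force"],o["joint_pos"])
i=bot.camera_info("wrist");T=np.array(i["pose"]);im=bot.camera("wrist")[:,:,::-1].copy()
f=192/np.tan(np.radians(i["vertical_fov"])/2)
def pw(p):
    c=T[:3,:3].T@(np.array(p)-T[:3,3]);a=np.array([c[0],-c[1]]);r=np.hypot(*a);th=np.arctan2(r,-c[2])
    return np.array([i["cx"],i["cy"]])+a/r*th*f
for P,co in (((.511,-.306),(0,0,255)),((.563,-.133),(255,0,255))):
    pts=[pw((P[0]+.017*np.cos(t),P[1]+.017*np.sin(t),.086)) for t in np.linspace(0,6.28,24)]
    print(pw((*P,.086)))
    for q in pts: cv2.circle(im,tuple(int(x) for x in q),1,co,-1)
cv2.circle(im,tuple(int(x) for x in pw(o["eef_pos"])),3,(0,255,0),-1)
cv2.imwrite("pics/w1.png",im)
```

```text
0.9333 [ 0.5140259  -0.30249664  0.12837125] 0.00025508892006214685 [-0.41360918 -0.06198821 -1.10413985] [-5.32606160e-01  4.91759311e-01  9.93748407e-02  1.18139847e+00
  1.36862045e-03  2.18024362e+00]
[252.3147781  226.74827203]
[59.19823523 65.67503338]
```

View pics/w1.png

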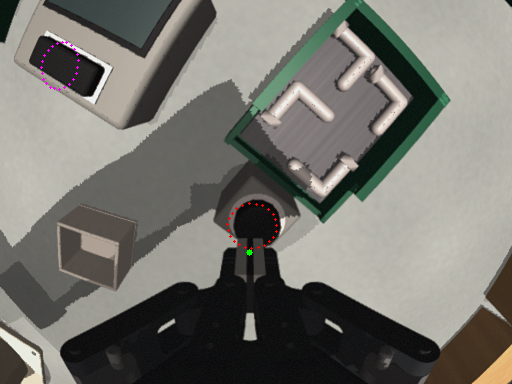

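The wrist view confirms it: elbow key at (255,223), in the ring I predicted around (252,227), and the bin holds elbows. The bar's centre at (66,67) is about 7 px from my estimate, so I'll refine that later. Pressing the elbow key now.

>>> step_arm(targets="-1 0 -0.003 -0.06 0 0 0;-1 0 -0.003 -0.08 0 0 0;-1 0 -0.003 -0.095 0 0 0;-1 0 -0.003 -0.105 0 0 0;-1 0 -0.003 -0.108 0 0 0;-1 0 -0.003 -0.108 0 0 0")

```text
clock: 1.48
eef_pos: [0.5103, -0.3079, 0.0782]
tool_rot: [0.978, 0.209, -0.0, -0.0]
ft_force: [-1.1, -0.2, 0.4]
grip_width: -0.0001
grasp_force: 0.0
```

>>> step_arm(targets="-1 0 0 -0.003 0 0 0;-1 0 0 -0.005 0 0 0;-1 0 0 -0.007 0 0 0;-1 0 0 -0.007 0 0 0")

```text
clock: 1.82
eef_pos: [0.511, -0.3083, 0.0778]
tool_rot: [0.978, 0.209, 0.001, 0.001]
ft_force: [-6.6, 3.1, 16.6]
grip_width: 0.0004
grasp_force: 8.6
```

The key is bottomed out: z 0.0778 with 17 N. Lifting and moving over to the ring-eye bin.

>>> step_arm(targets="-1 0 0 0.08 0 0 0;-1 0 0 0.16 0 0 0;-1 0 0.62 0.16 0 0 0;-1 0 0.62 0.16 0 0 0;-1 0 0.62 0.16 0 0 0;-1 0 0.62 0.16 0 0 0;-1 0 0.62 0.16 0 0 0;-1 0 0.62 0.16 0 0 0;-1 0 0.62 0.16 0 0 0;-1 0 0.62 0.16 0 0 0")

```text
clock: 2.65
eef_pos: [0.5112, 0.0064, 0.1547]
tool_rot: [0.977, 0.212, 0.001, -0.001]
ft_force: [-0.8, 0.4, -0.4]
grip_width: -0.0001
grasp_force: 0.0
```

>>> step_arm(targets="-1 -0.01 0.64 -0.04 0 0 0;-1 -0.01 0.64 -0.04 0 0 0;-1 -0.01 0.64 -0.04 0 0 0;-1 -0.01 0.64 -0.04 0 0 0;-1 -0.01 0.64 -0.04 0 0 0;-1 -0.01 0.64 -0.04 0 0 0;-1 -0.01 0.64 -0.04 0 0 0;-1 -0.01 0.64 -0.04 0 0 0;-1 -0.01 0.64 -0.04 0 0 0;-1 -0.01 0.64 -0.04 0 0 0")

```text
clock: 3.48
eef_pos: [0.525, 0.2885, 0.1339]
tool_rot: [0.97, 0.241, -0.004, -0.015]
ft_force: [0.1, -0.3, 0.2]
grip_width: 0.0002
grasp_force: 0.0
```

Run:
```python
import cv2,numpy as np
from h import *
o=bot.get_obs();print(o["clock"],o["eef_pos"],o["ft_force"],o["joint_pos"])
i=bot.camera_info("wrist");T=np.array(i["pose"]);im=bot.camera("wrist")[:,:,::-1].copy()
f=192/np.tan(np.radians(i["vertical_fov"])/2)
def pw(p):
    c=T[:3,:3].T@(np.array(p)-T[:3,3]);a=np.array([c[0],-c[1]]);r=np.hypot(*a);th=np.arctan2(r,-c[2])
    return np.array([i["cx"],i["cy"]])+a/r*th*f
pts=[pw((.506+.017*np.cos(t),.323+.017*np.sin(t),.086)) for t in np.linspace(0,6.28,24)]
for q in pts: cv2.circle(im,tuple(int(x) for x in q),1,(0,0,255),-1)
e=o["eef_pos"];cv2.circle(im,tuple(int(x) for x in pw(e)),3,(0,255,0),-1)
cv2.imwrite("pics/w2.png",im)
s=bot.camera("side")[:,:,::-1];q=proj("side",(.511,-.306,.086)).astype(int)
cv2.imwrite("pics/s2.png",cv2.resize(s[q[1]-40:q[1]+40,q[0]-60:q[0]+60],None,fx=5,fy=5,interpolation=cv2.INTER_CUBIC))
```

```text
3.4833 [0.52503869 0.2884686  0.1338729 ] [ 0.10675079 -0.27240733  0.18417058] [0.48682297 0.49054685 0.1120489  1.19244133 0.03075142 3.14054261]
```

View pics/w2.png

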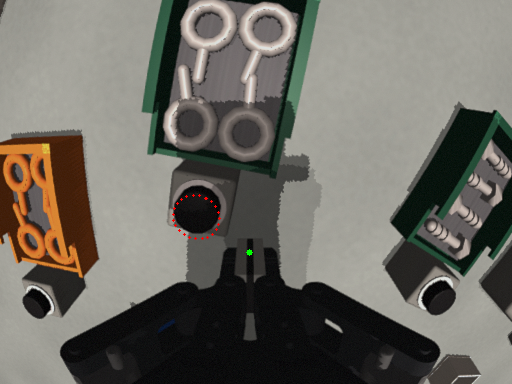

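View pics/s2.png

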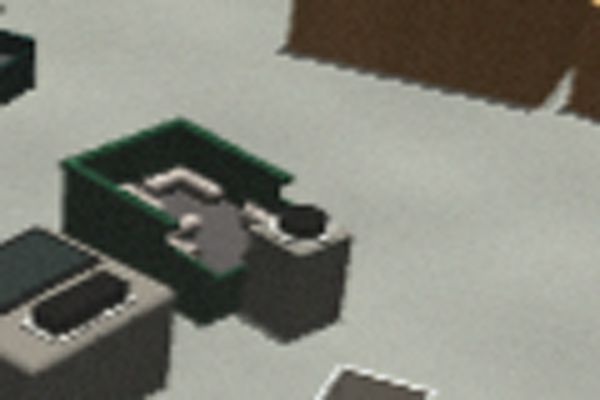

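Seen in these two pictures:
- **Ring-eye key:** it's at (196,210), and the arm stopped short at TCP pixel (249,252).
- **Elbow key:** it's clearly down, at (303,222) in the side crop.

Joint 6 stopped the arm at its 3.14 limit, so I'll yaw the tool positively to free it.

>>> step_arm(targets="-1 0 0 0.02 0 0 0.15;-1 0 0 0.02 0 0 0.3;-1 0 0 0.02 0 0 0.45;-1 0 0 0.02 0 0 0.6;-1 0 0 0.02 0 0 0.75;-1 0 0 0.02 0 0 0.9;-1 0 0 0.02 0 0 0.9;-1 0 0 0.02 0 0 0.9")

```text
clock: 4.25
eef_pos: [0.5246, 0.2866, 0.1442]
tool_rot: [0.828, 0.56, -0.009, -0.012]
ft_force: [0.2, 0.1, 0.4]
grip_width: 0.0
grasp_force: 0.0
```

```bash
cat >> h.py <<'E'
def wray(i,u,v,z):
    T=np.array(i["pose"]);f=192/np.tan(np.radians(i["vertical_fov"])/2)
    a=np.array([u-i["cx"],v-i["cy"]]);r=np.hypot(*a);th=r/f
    d=T[:3,:3]@np.array([*(a/r*np.sin(th)*[1,-1]),-np.cos(th)]);return T[:3,3]+(z-T[2,3])/d[2]*d
E
python3 - <<'E'
import cv2,numpy as np
from h import *
o=bot.get_obs();print(o["clock"],o["eef_pos"],o["tool_rot"],o["joint_pos"])
i=bot.camera_info("wrist");im=bot.camera("wrist")[:,:,::-1].copy()
for n,(u,v) in {}.items(): pass
T=np.array(i["pose"])
m=(im.max(2)<40).astype(np.uint8);k,l,st,ce=cv2.connectedComponentsWithStats(m)
for j in range(1,k):
    if st[j,4]>300: print(st[j],ce[j].round(1),wray(i,*ce[j],.086).round(4))
cv2.imwrite("pics/w3.png",im)
E
```

```text
4.25 [0.52459817 0.28656545 0.14421698] [ 0.82822205  0.56019407 -0.00890827 -0.01230813] [0.48849709 0.49678501 0.15024267 1.24458374 0.02258831 2.44046385]
[ 210    0  204  189 4304] [341.   83.9] [0.6156 0.3506 0.086 ]
[483   0  29  41 748] [498.3  19.1] [0.7813 0.3681 0.086 ]
[ 189  146   46   48 1660] [211.8 169.5] [0.5104 0.3266 0.086 ]
[   61   239   401   145 35258] [270.3 329.2] [0.4969 0.1699 0.086 ]
[ 14 318  22  24 345] [ 24.6 329.3] [0.1819 0.2325 0.086 ]
```

View pics/w3.png

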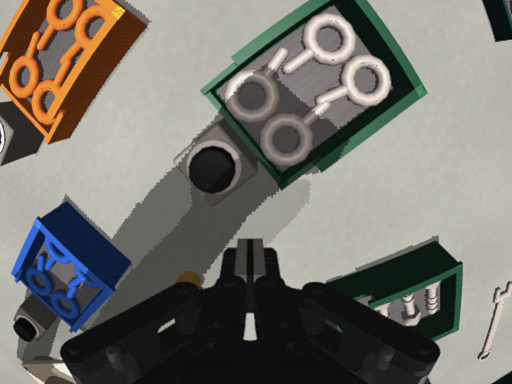

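The green ring-eye bin's key is at (212,170), which gives (0.510,0.327) and agrees with the top view within 4 mm. The blue and orange bins are clearly separate. Moving over it and pressing.

>>> step_arm(targets="-1 -0.031 0.077 -0.04 0 0 0;-1 -0.031 0.077 -0.04 0 0 0;-1 -0.031 0.077 -0.09 0 0 0;-1 -0.031 0.077 -0.11 0 0 0;-1 -0.031 0.077 -0.122 0 0 0;-1 -0.031 0.077 -0.13 0 0 0;-1 -0.031 0.077 -0.135 0 0 0;-1 -0.031 0.077 -0.14 0 0 0;-1 -0.031 0.077 -0.14 0 0 0")

```text
clock: 5.05
eef_pos: [0.5083, 0.3257, 0.0777]
tool_rot: [0.827, 0.562, -0.009, -0.013]
ft_force: [-8.5, -4.0, 18.6]
grip_width: -0.0002
grasp_force: 8.9
```

Bottomed out with 19 N. Lifting and moving to above the terminal bar.

>>> step_arm(targets="-1 0 0 0.08 0 0 0;-1 0 0 0.16 0 0 0;-1 0.11 -0.6 0.16 0 0 0;-1 0.11 -0.6 0.16 0 0 0;-1 0.11 -0.6 0.16 0 0 0;-1 0.11 -0.6 0.16 0 0 0;-1 0.11 -0.6 0.16 0 0 0;-1 0.11 -0.6 0.16 0 0 0;-1 0.11 -0.6 0.16 0 0 0;-1 0.11 -0.6 0.16 0 0 0")

```text
clock: 5.88
eef_pos: [0.565, 0.0201, 0.1547]
tool_rot: [0.829, 0.559, -0.009, -0.011]
ft_force: [-0.6, -0.8, -0.4]
grip_width: 0.0001
grasp_force: 0.0
```

>>> step_arm(targets="-1 0 -0.25 0 0 0 0;-1 0 -0.25 0 0 0 0;-1 0 -0.25 0 0 0 0;-1 0 -0.25 0 0 0 0;-1 0 -0.25 0 0 0 0")

```text
clock: 6.3
eef_pos: [0.564, -0.1015, 0.1543]
tool_rot: [0.829, 0.56, -0.009, -0.012]
ft_force: [-0.1, 0.5, -0.5]
grip_width: -0.0001
grasp_force: 0.0
```

Run:
```python
import cv2,numpy as np
from h import *
o=bot.get_obs();print(o["clock"],o["eef_pos"],o["joint_pos"].round(2) if hasattr(o["joint_pos"],"round") else o["joint_pos"])
i=bot.camera_info("wrist");im=bot.camera("wrist")[:,:,::-1].copy()
m=(im.max(2)<40).astype(np.uint8);k,l,st,ce=cv2.connectedComponentsWithStats(m)
for j in range(1,k):
    if st[j,4]>300: print(st[j],ce[j].round(1),wray(i,*ce[j],.086).round(4))
cv2.imwrite("pics/w4.png",im)
s=bot.camera("side")[:,:,::-1];q=proj("side",(.508,.325,.08)).astype(int)
cv2.imwrite("pics/s4.png",cv2.resize(s[q[1]-35:q[1]+35,q[0]-50:q[0]+50],None,fx=5,fy=5,interpolation=cv2.INTER_CUBIC))
```

```text
6.3 [ 0.56402657 -0.1015208   0.15427892] [-0.18  0.45  0.1   1.25  0.01  1.77]
[104   0  43  30 697] [122.9  13.4] [0.5315 0.0759 0.086 ]
[ 190    3  161   61 1373] [271.8  30.9] [0.6254 0.0139 0.086 ]
[291 157  38  48 612] [306.2 180. ] [ 0.6099 -0.0964  0.086 ]
[   61   198   379   186 33475] [256.6 330.7] [ 0.5199 -0.2248  0.086 ]
[486 266  26  69 953] [498.7 299.5] [ 0.8008 -0.3312  0.086 ]
```

View pics/w4.png

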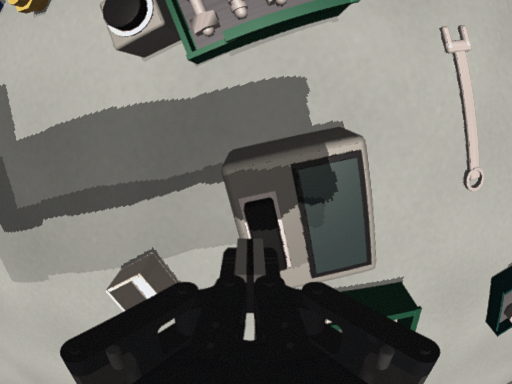

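View pics/s4.png

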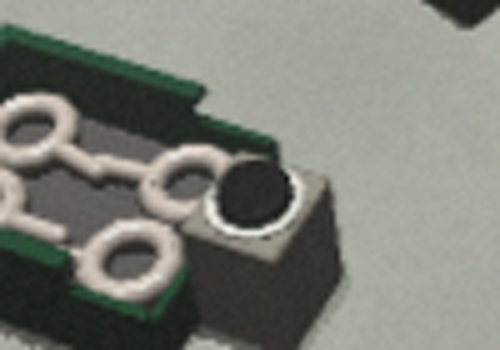

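The ring-eye key is down: in the side crop it sits flush in its pedestal at (255,195). In the wrist picture the bar's near end runs from (247,201) to (273,199), with its right edge heading to about (284,262). I'll compute its centre from that.

Run:
```python
from h import *
i=bot.camera_info("wrist")
a,b,c=[wray(i,u,v,.086)[:2] for u,v in((247,201),(273,199),(283,260))]
d=(c-b)/np.linalg.norm(c-b);m=(a+b)/2
print(a,b,c,np.linalg.norm(a-b),np.linalg.norm(c-b),"mid",m,"centre",m+d*.032)
for v in(177.4,179.2,180): print(ray("top",319.5,v,.086))
```

```text
[ 0.56244724 -0.09290357] [ 0.58141258 -0.09848839] [ 0.57082699 -0.15223494] 0.01977054455901506 0.05477906469801298 mid [ 0.57192991 -0.09569598] centre [ 0.56574618 -0.12709282]
[ 0.56797408 -0.13356671  0.086     ]
[ 0.5628115  -0.13341278  0.086     ]
[ 0.56051933 -0.13334443  0.086     ]
```

Both views put the bar's centre at about (0.564,-0.130). Pressing to z≈0.077, where the bar bottoms at 0.080, then releasing.

>>> step_arm(targets="-1 0 -0.056 -0.05 0 0 0;-1 0 -0.056 -0.1 0 0 0;-1 0 -0.056 -0.125 0 0 0;-1 0 -0.056 -0.138 0 0 0;-1 0 -0.056 -0.147 0 0 0;-1 0 -0.056 -0.152 0 0 0;-1 0 -0.056 -0.154 0 0 0;-1 0 -0.056 -0.154 0 0 0")

```text
clock: 7.07
eef_pos: [0.5632, -0.1252, 0.08]
tool_rot: [0.826, 0.563, -0.009, -0.013]
ft_force: [-8.9, 0.8, 14.1]
grip_width: -0.0002
grasp_force: 6.7
```

Fully in: z 0.080 with 14 N. Releasing upwards.

>>> step_arm(targets="-1 0 0 0.06 0 0 0;-1 0 0 0.14 0 0 0;-1 0 0 0.22 0 0 0;-1 0 0 0.25 0 0 0;-1 -0.1 0 0.25 0 0 0;-1 -0.2 0 0.25 0 0 0;-1 -0.25 0 0.25 0 0 0;-1 -0.25 0 0.25 0 0 0;-1 -0.25 0 0.25 0 0 0")

```text
clock: 7.82
eef_pos: [0.437, -0.1256, 0.2027]
tool_rot: [0.827, 0.562, -0.009, -0.012]
ft_force: [1.0, -0.9, 0.9]
grip_width: 0.0
grasp_force: 0.0
```

Run:
```python
import cv2
from workcell import bot
s=bot.camera("side")[:,:,::-1];t=bot.camera("top")[:,:,::-1]
a=cv2.resize(s[110:300,150:400],None,fx=3,fy=3,interpolation=cv2.INTER_CUBIC)
cv2.imwrite("pics/s5.png",a);cv2.imwrite("pics/t5.png",t)
```

```text
(no output)
```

View pics/s5.png

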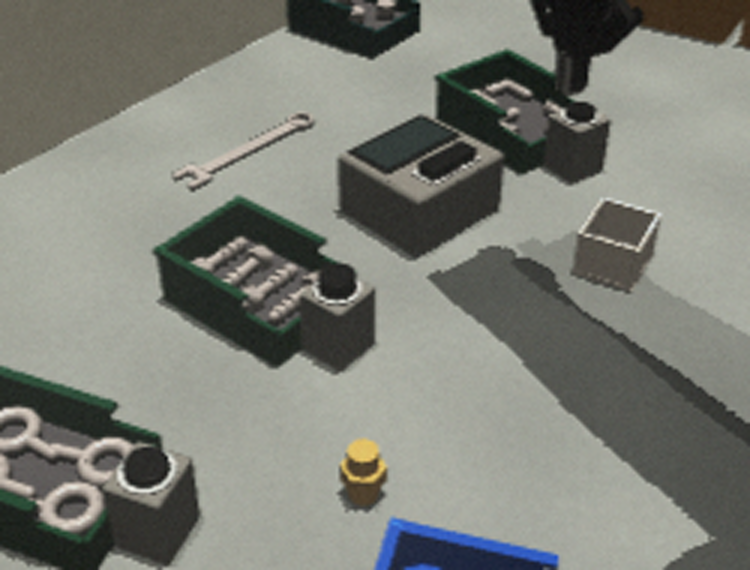

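The ring-eye key (148,467) and elbow key (580,112) are down, the tails key (338,280) is up, and the bar (447,160) has sprung back. The nipple, tub and spanner are untouched and the arm is clear, so I'm handing in.

```bash
python3 -c "
from workcell import bot
print(bot.job_done())"
```

```text
the job is handed in; nothing more can be done
None
```

I pressed the elbow key, then the ring-eye key, fully down, then pressed the bar fully in and released it; the hose-tail key stayed up, nothing was moved, and the job is handed in, though no verdict came back.

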